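# Stand the tipped cleaner bottle up in its caddy, then hold the caddy clear of the counter

## Robot

A 6-joint arm with a two-finger parallel gripper is mounted at the origin on the work surface. World frame = base frame: x ahead of the robot, y to its left, z up, the work surface at z = 0. Lengths are in m, angles in rad, forces in N, time in s.
With the tool pointing down it reaches from about 0.425 to 0.925 m from the base axis. Payload 12.5 kg.
Tool frame: the origin (TCP) lies midway between the tips of the shut fingers; the grasp point (between the pads) lies bot.grasp_offset behind it (bot.grasp_offset is the distance from the TCP to the grasp point, in m); z points along the fingers, y is the direction in which the jaws open and shut (so a half turn about z gives the same grasp; the last joint's range is limited). The gripper opens to 85 mm and grips with 20 to 120 N. Pads are 22 mm wide; open, the fingers measure 114 mm over their backs; the gripper's body (76 mm by 85 mm) begins 54 mm behind the grasp point. The pads swing forward as they close: fully open they stand 13 mm farther back than shut.
Start: joints at [-1.336, 0.491, 1.559, -0, 1.092, -0.106], TCP at [0.209, -0.589, 0.231] pointing down, gripper open.
Joint ranges: [-3.1, 3.1], [-0.84, 2.19], [0.05, 2.79], [-1.13, 4.28], [0.06, 2.93], [-2.69, 2.69]. Speed limits (rad/s): [2.22, 2.22, 2.79, 3.14, 3.14, 3.14].

## Interface

Orientations are given as a unit quaternion [w, x, y, z].
In Python, from cell import bot gives the robot as it stands.
- The arm moves only by the tool play_rows, never from a script. Its argument "steps" is a list of rows, each a list of 7 numbers: the shift along the tool's x, y, z in mm, then the turn, a rotation vector about the tool's x, y, z in rad, then the finger opening in mm, from 0 to 85.4. In form: [[tx, ty, tz, ax, ay, az, grip], ...]. A call has 1 to 12 rows; each row shifts and turns the commanded pose from where the row before left it, along the tool's axes as they then stand; what a row does not reach is not made up. A row lasts 1/12 s, in which the tool goes at most 41.7 mm and 7.16 degrees, less where a joint would pass 70% of its speed; a pose out of reach is approached as far as the arm can. A call is refused whole if a number of a shift passes 41.7 or a number of a turn 0.125, either way. A call with a gripper value outside its range is refused whole. The fingers move at their own pace and stop on an object; "squeeze" is the grip in N (left out, the last holds). Time passes only in rows, so rows that do not move let the fingers close. It gives the time, the measured TCP pose, the force and the opening at its end, in the units of the state.
- bot.get_state(): the state, without advancing time (a new reading comes with each control period).
- bot.get_image(name): name is "scene" or "top" or "wrist"; returns the picture (400x640x3 uint8, red, green, blue); there is no depth.
- bot.get_calibration(name): a dict with "fx", "fy", "cx", "cy" (pixels), "rvec" (rotation vector, rad) and "tvec" (3), from world to camera coordinates, as OpenCV has them; the wrist camera has in their place "mount" (4x4, takes a point from camera to tool coordinates, whose origin is the TCP and whose axes are the flange's). Camera axes: x right, y down, z forward; pixel columns grow to the right and rows downward; lengths in m; the calibration is good to about 2 mm. A picture is of the moment at which its call begins: read the wrist's pose just before it. get_calibration takes no time and is no camera call.
- bot.sign_off(): hands the job in, once; it reports no verdict.
The state is a dict: "time_s": time; "joint_positions": joint angles; "joint_velocities": joint speeds; "joint_efforts": joint torques, N m; "tool_pos": TCP position; "tool_rot": TCP orientation; "wrist_force": force on the tool from outside, world axes, zero at the start; "moment": the same for the moment, N m; "gripper_width": finger opening in m.
Only numpy, scipy, OpenCV 4.12 (cv2) and the standard library are available. Lean on these libraries where they do the work, as an engineer would, in place of code of your own. Each camera call takes 0.05 s, during which the arm holds its last target.

## Task

The square white cleaner bottle has tipped over in the blue carry caddy: stand it upright again on the caddy's floor, in line with the row of little jars, and let go of it. Then take the caddy by its black T-grip, lift it about 10 cm straight up off the counter so that the top can be wiped underneath, and finish while still holding it there, steady and level, with the bottle and all three jars standing in it. Do not tip the caddy or knock the jars over, and leave the other things on the counter alone.

Things in the scene. Friction and masses are not known exactly. Their poses are not given: they have to be found in the camera images.
- caddy: loose blue carry caddy, 0.4 kg empty, 0.7 kg loaded: tray 140 (x) by 420 mm (y), walls 22 mm high, walls and floor 5 mm thick; a thin central upright (40 by 10 mm) carries the T-grip. Origin under its centre, z up. Two jars stand about 48 mm either side of the upright near x = 0, the third near one end (y about 138 mm either way); the bottle lies near the other end.
- caddy_grip (a point): centre of the caddy's black T-grip, a flat-sided bar 76 mm along the caddy's x, 18 mm wide along its y (pinch it across this width, from above) and 28 mm tall, its centre 156 mm above the caddy's underside and its top at 170 mm. Axes as the caddy's.
- bottle_mid (a point): square white bottle, orange band, red cap, 100 mm tall, 100 g: body 40 x 40 mm, 76 mm up from the foot, then a 26 mm round cap. Point on its axis 50 mm above the foot; z axis from foot to cap, flat sides square to x and y. At first it lies across the lane, cap roughly to the caddy's +x (away from the robot), point 25 mm above the caddy's underside; standing, 55 mm.
- jar_a_mid (a point): small round amber glass jar with a yellow screw cap, 42 mm diameter, 60 mm tall, standing in the caddy's lane; about 70 g. This point is at its centre, 30 mm above its underside; its z axis points up through the cap.
- jar_b_mid (a point): small round amber glass jar with a green screw cap, 42 mm diameter, 60 mm tall, standing in the caddy's lane; about 70 g. This point is at its centre, 30 mm above its underside; its z axis points up through the cap.
- jar_c_mid (a point): small round amber glass jar with a black screw cap, 42 mm diameter, 60 mm tall, standing in the caddy's lane; about 70 g. This point is at its centre, 30 mm above its underside; its z axis points up through the cap.
- phone: bystander: black phone lying flat, 72 x 150 x 9 mm, origin under its centre
- carton: bystander: brown cardboard carton, 90 x 130 x 35 mm, origin under its centre
- charger: bystander: black charger block, 45 x 60 x 28 mm with two prongs on one end, origin under its centre
- driver: bystander: screwdriver with a yellow handle, 170 mm long, lying along its x axis. Fixed equipment up to 130 mm high stands along the back of the counter (beyond x = 0.77 m) and at the far left and right.
Things that resemble listed ones, but are neither listed nor needed, are in the scene too. Leave any red look-alike of the part that bears jar_c_mid alone.

How it is judged:
By the outcome, as a careful person would: the job done as asked, in the order asked, and still so for the second after the job is handed in, while the arm keeps its last pose, push and grip.
It also fails if it takes over 64 s, if anything falls off the work surface, if the arm or the gripper's body presses on something with over 40 N, if the wrist force passes 120 N, or if a joint passes its speed limit or range.

## Working session

There is one attempt and no reset: what is moved stays moved. The work goes in short steps, Python scripts to look and compute and a tool call to move; the robot and the scene stay as the last step left them, time stands still between calls to the robot, and variables do not carry over. Pictures are saved under pics/ and viewed, and the job is handed in when it is done.

Besides the shell and the picture viewer there is one more tool, called after ">>>" by a JSON object that holds its "api" and its "payload", one argument or row to a line. play_rows: Moves the arm, as the interface text tells. Its arguments: {"type":"object","properties":{"steps":{"type":"array"},"squeeze":{"type":"number"}},"required":["steps"]}

```bash
ls; mkdir -p pics; python3 - <<'E'
from cell import bot
import cv2,json
s=bot.get_state(); print({k:(v if not hasattr(v,'tolist') else v.tolist()) for k,v in s.items()}); print(bot.grasp_offset)
for n in ["scene","top"]:
    print(n,bot.get_calibration(n))
    cv2.imwrite(f"pics/{n}0.png",cv2.cvtColor(bot.get_image(n),cv2.COLOR_RGB2BGR))
print(bot.get_calibration("wrist"))
E
```

```text
pics
{'time_s': 0.0, 'joint_positions': [-1.3356056599280424, 0.4915694383949275, 1.559459170213237, 1.603925081678007e-05, 1.09172639848607, -0.10560796024027451], 'joint_velocities': [0.0008878538447862662, -0.0016626134165537204, -0.000524572505920098, 0.0010814232512537756, -0.0009757678116658836, 0.0013307437637669493], 'joint_efforts': [0.0015693222303525545, -61.84498071670532, -26.159709692001343, 1.0127438088147755e-05, 0.004088184650754556, 1.8463167634763522e-05], 'tool_pos': [0.2088647553466078, -0.5888168857475583, 0.2307182625307396], 'tool_rot': [-0.0005804179255473644, 0.9855175926298084, 0.16957221706443965, -3.052915560825911e-05], 'wrist_force': [0.3617568293974846, 1.296276581371922, 0.6553276476099054], 'moment': [-0.012479661501318002, -0.02219838487627011, 0.062816011929981], 'gripper_width': 0.0853675156321331}
0.0187
scene {'fx': 369.8332402504744, 'fy': 369.8332402504744, 'cx': 321.6253910059091, 'cy': 197.79466939211227, 'rvec': array([ 1.94054582,  1.28668839, -0.64137442]), 'tvec': array([-0.20414438, -0.21997048,  1.510624  ])}
top {'fx': 487.01201932958463, 'fy': 487.01201932958463, 'cx': 316.21520869528894, 'cy': 189.76552641703125, 'rvec': array([ 2.19766165, -2.14479183,  0.10741432]), 'tvec': array([-0.02541386,  0.56195161,  1.49619275])}
{'fx': 317.478412729874, 'fy': 317.478412729874, 'cx': 321.3604599976125, 'cy': 199.56024449174916, 'mount': array([[-7.47999439e-04, -9.48158130e-01, -3.17798050e-01,
         8.22893477e-02],
       [ 9.99999711e-01, -7.52120385e-04, -1.09724289e-04,
        -7.19680189e-04],
       [-1.34986415e-04, -3.17798040e-01,  9.48158419e-01,
        -1.42921928e-01],
       [ 0.00000000e+00,  0.00000000e+00,  0.00000000e+00,
         1.00000000e+00]])}
```

View pics/scene0.png

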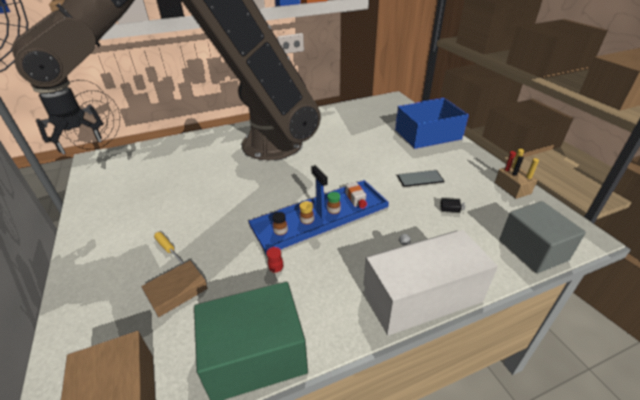

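View pics/top0.png

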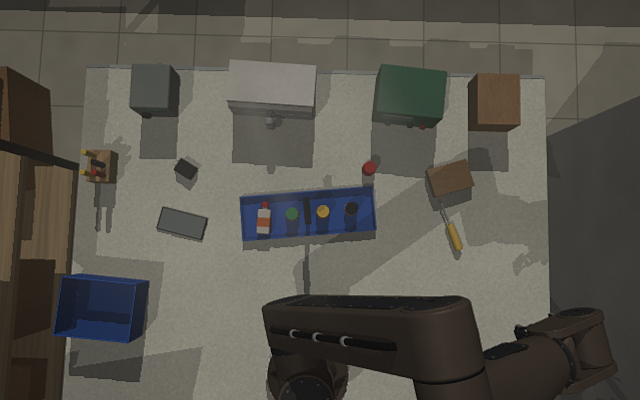

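The top view shows the caddy centred near px (308,213), with the lying bottle at (263,219), green jar (291,213), yellow (322,211), black (351,208) and the T-grip near (307,210). A red look-alike stands outside at (369,168). I'll zoom in for measurement.

```bash
cat > h.py <<'E'
import numpy as np,cv2
from cell import bot
from scipy.spatial.transform import Rotation as R
def cam(n,st=None):
    c=bot.get_calibration(n)
    K=np.array([[c['fx'],0,c['cx']],[0,c['fy'],c['cy']],[0,0,1]])
    if n=='wrist':
        q=st['tool_rot'];M=np.eye(4);M[:3,:3]=R.from_quat([q[1],q[2],q[3],q[0]]).as_matrix();M[:3,3]=st['tool_pos']
        T=np.linalg.inv(M@c['mount']); return K,T[:3,:3],T[:3,3]
    return K,cv2.Rodrigues(c['rvec'])[0],np.array(c['tvec'])
def ray(C,u,v):
    K,Rm,t=C; d=Rm.T@np.linalg.inv(K)@[u,v,1]; o=-Rm.T@t; return o,d
def onz(C,u,v,z):
    o,d=ray(C,u,v); return o+d*(z-o[2])/d[2]
def tri(C1,p1,C2,p2):
    o1,d1=ray(C1,*p1);o2,d2=ray(C2,*p2)
    A=np.stack([d1,-d2],1);s=np.linalg.lstsq(A,o2-o1,rcond=None)[0]
    a=o1+d1*s[0];b=o2+d2*s[1]; return (a+b)/2,np.linalg.norm(a-b)
def proj(C,p):
    K,Rm,t=C; q=K@(Rm@np.asarray(p)+t); return q[:2]/q[2]
E
python3 - <<'E'
import cv2
a=cv2.imread('pics/top0.png')[175:255,230:390]; cv2.imwrite('pics/topz.png',cv2.resize(a,None,fx=5,fy=5,interpolation=cv2.INTER_CUBIC))
a=cv2.imread('pics/scene0.png')[155:255,240:400]; cv2.imwrite('pics/scenez.png',cv2.resize(a,None,fx=5,fy=5,interpolation=cv2.INTER_CUBIC))
E
```

```text
(no output)
```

View pics/topz.png

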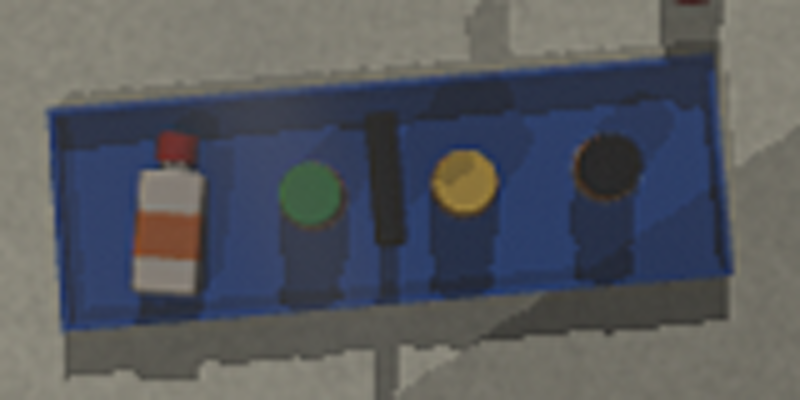

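View pics/scenez.png

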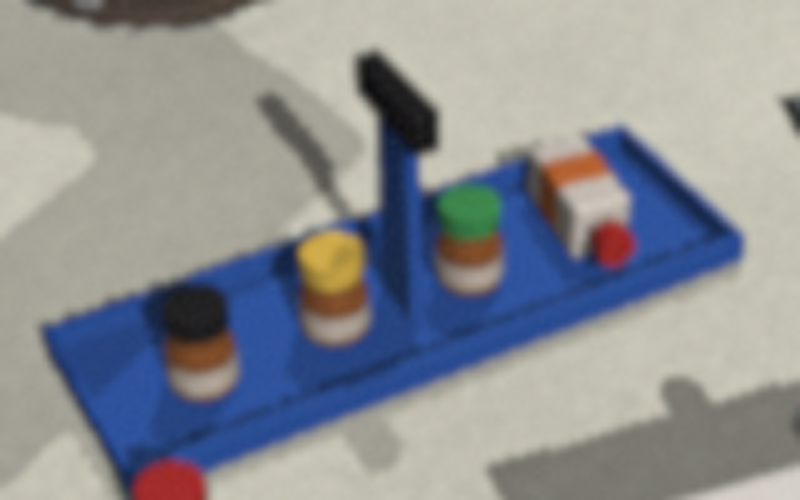

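Zoomed top view: caddy rim corners at about (50,110), (712,55), (732,275), (63,330). The bottle body spans x 135–205, y 168–296, with its cap at (177,148). Jar caps are at (311,194), (465,182) and (608,166).

```bash
python3 - <<'E'
from h import *
np.set_printoptions(precision=4,suppress=True)
C=cam('top');S=cam('scene')
f=lambda u,v:((u+.5)/5+230-.5,(v+.5)/5+175-.5)
g=lambda u,v:((u+.5)/5+240-.5,(v+.5)/5+155-.5)
P=[onz(C,*f(*p),.022) for p in [(50,110),(712,55),(732,275),(63,330)]]
for p in P: print(p)
c=np.mean(P,0); print('centre',c)
ay=(P[0]+P[3]-P[1]-P[2])/2; ax=(P[0]+P[1]-P[2]-P[3])/2
print('len',np.linalg.norm(ay),np.linalg.norm(ax),'yaw',np.degrees(np.arctan2(-ay[0],ay[1])),np.degrees(np.arctan2(ax[1],ax[0])))
print('bar top',[onz(C,*f(*p),.170) for p in [(367,115),(395,113),(405,245),(376,247)]])
for n,p,q in [('green',(311,194),(470,195)),('yellow',(465,182),(331,248)),('black',(608,166),(194,300))]:
    print(n,onz(C,*f(*p),.065),tri(C,f(*p),S,g(*q)))
print('bottle body top corners',[onz(C,*f(*p),.045) for p in [(140,170),(205,170),(200,296),(134,291)]])
print('cap',onz(C,*f(177,148),.025+.01))
E
```

```text
[0.5356 0.2279 0.022 ]
[ 0.5804 -0.1867  0.022 ]
[ 0.4428 -0.201   0.022 ]
[0.3986 0.2144 0.022 ]
centre [0.4894 0.0136 0.022 ]
len 0.4173726594461588 0.13795191584615546 yaw 6.1213417630633415 5.778184469116267
bar top [array([0.5252, 0.0251, 0.17  ]), array([0.5267, 0.0092, 0.17  ]), array([0.4523, 0.0017, 0.17  ]), array([0.4508, 0.018 , 0.17  ])]
green [0.4848 0.0606 0.065 ] (array([0.4849, 0.0612, 0.0699]), np.float64(0.001806234825433562))
yellow [ 0.4944 -0.0327  0.065 ] (array([ 0.4944, -0.0325,  0.0663]), np.float64(0.00033364977240020737))
black [ 0.5062 -0.1194  0.065 ] (array([ 0.506 , -0.1202,  0.0654]), np.float64(0.0017285334437159427))
bottle body top corners [array([0.498 , 0.1674, 0.045 ]), array([0.499 , 0.1273, 0.045 ]), array([0.4216, 0.1278, 0.045 ]), array([0.4237, 0.1684, 0.045 ])]
cap [0.5128 0.1461 0.035 ]
```

>>> {"api": "play_rows", "payload": {
  "steps": [
    [15,-7,-8,0,0,0,85],
    [28,-13,-14,0,0,0,85],
    [28,-13,-14,0,0,0,85],
    [28,-13,-14,0,0,0,85],
    [28,-13,-14,0,0,0,85],
    [28,-13,-14,0,0,0,85],
    [28,-13,-14,0,0,0,85],
    [28,-13,-14,0,0,0,85],
    [28,-13,-14,0,0,0,85],
    [28,-13,-14,0,0,0,85],
    [28,-13,-14,0,0,0,85],
    [15,-7,-8,0,0,0,85]
  ]
}}

```text
time_s: 1.1
tool_pos: [0.4549, -0.3468, 0.3892]
tool_rot: [0.001, 0.985, 0.17, 0.001]
wrist_force: [0.5, -0.5, -0.1]
gripper_width: 0.0849
```

>>> {"api": "play_rows", "payload": {
  "steps": [
    [8,-22,0,0,0,0,85],
    [10,-28,0,0,0,0,85],
    [10,-28,0,0,0,0,85],
    [10,-28,0,0,0,0,85],
    [10,-28,0,0,0,0,85],
    [10,-28,0,0,0,0,85],
    [10,-28,0,0,0,0,85],
    [10,-28,0,0,0,0,85],
    [10,-28,0,0,0,0,85],
    [10,-28,0,0,0,0,85],
    [10,-28,0,0,0,0,85],
    [5,-14,0,0,0,0,85]
  ]
}}

```text
time_s: 2.1
tool_pos: [0.453, -0.0111, 0.3877]
tool_rot: [-0.0, 0.985, 0.17, 0.0]
wrist_force: [0.7, -0.5, 0.4]
gripper_width: 0.0851
```

>>> {"api": "play_rows", "payload": {
  "steps": [
    [0,0,0,0,0,0.08,70],
    [0,0,0,0,0,0.08,70],
    [0,0,0,0,0,0.08,70],
    [0,0,0,0,0,0,70],
    [0,0,0,0,0,0,70]
  ]
}}

```text
time_s: 2.52
tool_pos: [0.4535, -0.0137, 0.3874]
tool_rot: [0.0, 0.999, 0.052, 0.0]
wrist_force: [-0.3, 0.4, 0.5]
gripper_width: 0.0699
```

```bash
python3 - <<'E'
from h import *
s=bot.get_state();im=bot.get_image('wrist');cv2.imwrite('pics/w1.png',im[...,::-1])
print(s['time_s'],s['tool_pos'],s['tool_rot'],s['joint_positions'],s['wrist_force'])
E
```

```text
2.5167 [ 0.45352492 -0.01367819  0.38744329] [2.66815506e-05 9.98659601e-01 5.17590316e-02 5.97835849e-05] [-1.75892129e-01  1.01237108e-01  1.70517109e+00 -2.57092879e-05
  1.33505593e+00  1.29134586e+00] [-0.33512429  0.4219265   0.49278169]
```

View pics/w1.png

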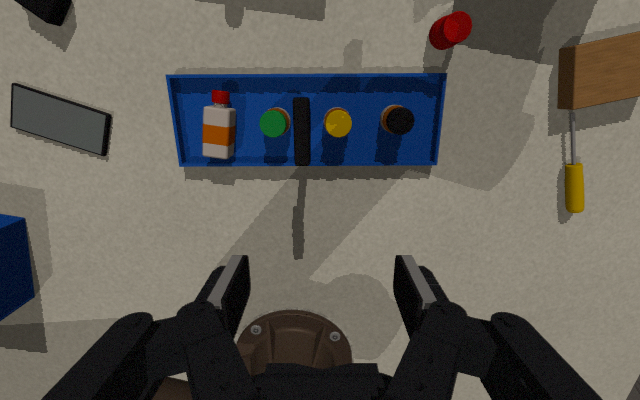

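The wrist view shows the caddy upright in frame: rim corners about (168,75), (446,73), (437,165), (180,166). Bottle body is at (219,131), its cap at (220,97), and the jars are at (275,123), (338,123), (397,120). Now measuring by masks.

```bash
python3 - <<'E'
from h import *
np.set_printoptions(precision=4,suppress=True)
s=dict(time_s=0,tool_pos=[ 0.45352492,-0.01367819,0.38744329],tool_rot=[2.66815506e-05,9.98659601e-01,5.17590316e-02,5.97835849e-05])
C=cam('wrist',s); im=cv2.imread('pics/w1.png');hsv=cv2.cvtColor(im,cv2.COLOR_BGR2HSV)
roi=np.zeros(im.shape[:2],np.uint8);roi[70:170,165:450]=255
def cnt(lo,hi,name,z):
    m=cv2.inRange(hsv,lo,hi)&roi
    c=max(cv2.findContours(m,0,1)[0],key=cv2.contourArea);r=cv2.minAreaRect(c)
    print(name,cv2.contourArea(c),r,onz(C,*r[0],z));return c,r
b,r=cnt((100,100,40),(130,255,255),'blue',.022)
box=cv2.boxPoints(r); print([onz(C,*p,.022)[:2] for p in box])
cnt((40,80,40),(80,255,255),'green',.065);cnt((22,80,80),(35,255,255),'yellow',.065)
o,ro=cnt((5,120,120),(20,255,255),'orange',.045);cnt((0,150,80),(4,255,255),'redcap',.035)
# whole bottle body: white or orange
m=(cv2.inRange(hsv,(0,0,110),(180,90,255))|cv2.inRange(hsv,(5,120,120),(20,255,255)))
r2=np.zeros_like(m);r2[80:163,195:250]=255;m=cv2.morphologyEx(m&r2,cv2.MORPH_CLOSE,np.ones((3,3)))
c=max(cv2.findContours(m,0,1)[0],key=cv2.contourArea);r=cv2.minAreaRect(c);bp=cv2.boxPoints(r);print('body',r,bp)
print([onz(C,*p,.045)[:2] for p in bp])
cv2.drawContours(im,[bp.astype(int)],0,(255,0,255),1)
cv2.imwrite('pics/w1b.png',cv2.resize(im[60:180,160:320],None,fx=5,fy=5))
E
```

```text
blue 23353.0 ((306.2227783203125, 119.45014190673828), (92.3577651977539, 280.0271301269531), 89.70618438720703) [0.4941 0.015  0.022 ]
[array([0.5383, 0.2288]), array([ 0.5831, -0.1861]), array([ 0.4458, -0.2186]), array([0.3966, 0.2353])]
green 525.5 ((272.5, 123.0), (26.0, 25.0), 90.0) [0.4877 0.0609 0.065 ]
yellow 518.5 ((338.5, 123.0), (26.0, 25.0), 90.0) [ 0.4974 -0.033   0.065 ]
orange 414.0 ((214.36997985839844, 134.4099884033203), (25.45584487915039, 18.52619743347168), 8.13010311126709) [0.4599 0.1501 0.045 ]
redcap 138.5 ((218.77996826171875, 96.53999328613281), (14.9906644821167, 12.162236213684082), 8.130102157592773) [0.5148 0.1465 0.035 ]
body ((214.924560546875, 130.3392333984375), (27.44930076599121, 52.421661376953125), 5.8263421058654785) [[198.6101 155.0214]
 [203.9316 102.8706]
 [231.2391 105.657 ]
 [225.9176 157.8079]]
[array([0.4259, 0.1743]), array([0.5041, 0.1651]), array([0.5043, 0.1253]), array([0.4259, 0.1325])]
```

View pics/w1b.png

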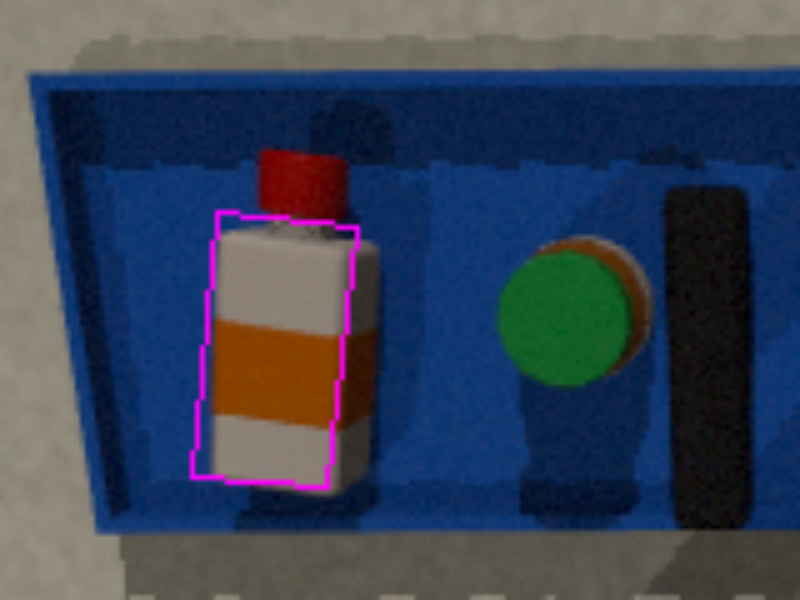

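```bash
python3 - <<'E'
from h import *
np.set_printoptions(precision=4,suppress=True)
s=dict(time_s=0,tool_pos=[ 0.45352492,-0.01367819,0.38744329],tool_rot=[2.66815506e-05,9.98659601e-01,5.17590316e-02,5.97835849e-05])
C=cam('wrist',s)
f=lambda u,v:((u+.5)/5+160-.5,(v+.5)/5+60-.5)
B=np.array([onz(C,*f(*p),.045)[:2] for p in [(216,232),(350,244),(333,489),(212,476)]]);print(B,B.mean(0))
ax=(B[0]+B[1]-B[2]-B[3])/2; print(np.linalg.norm(ax),np.degrees(np.arctan2(ax[1],ax[0])), np.degrees(np.arctan2(-(B[0]+B[3]-B[1]-B[2])[0],(B[0]+B[3]-B[1]-B[2])[1])))
Q=[onz(C,*p,.022)[:2] for p in [(165.5,74.5),(446.5,72.5),(437.5,165),(179.5,166)]];Q=np.array(Q);print(Q,Q.mean(0))
ay=Q[0]+Q[3]-Q[1]-Q[2];ax=Q[0]+Q[1]-Q[2]-Q[3];print(np.linalg.norm(ay)/2,np.linalg.norm(ax)/2,np.degrees(np.arctan2(-ay[0],ay[1])),np.degrees(np.arctan2(ax[1],ax[0])))
for n,p in [('bar',(294,97)),('bar',(310,97)),('bar',(310,166)),('bar',(295,166))]: print(n,onz(C,*p,.17))
print('blk',onz(C,400,120,.065))
E
```

```text
[[0.4995 0.1668]
 [0.5002 0.1276]
 [0.4265 0.132 ]
 [0.4268 0.1691]] [0.4633 0.1489]
0.07325086116890354 -2.633107393912205 0.29795383773636236
[[ 0.5375  0.2296]
 [ 0.5833 -0.1868]
 [ 0.4442 -0.2041]
 [ 0.3994  0.2141]] [0.4911 0.0132]
0.41973936446538435 0.1396114115658415 6.192904690664211 6.719095925801574
bar [0.5282 0.0246 0.17  ]
bar [0.53   0.0074 0.17  ]
bar [0.4544 0.0004 0.17  ]
bar [0.4526 0.0177 0.17  ]
blk [ 0.5106 -0.1197  0.065 ]
```

>>> {"api": "play_rows", "payload": {
  "steps": [
    [10,-13,7,0,0,0,66],
    [20,-25,15,0,0,0,66],
    [20,-25,15,0,0,0,66],
    [20,-25,15,0,0,0,66],
    [20,-25,15,0,0,0,66],
    [20,-25,15,0,0,0,66],
    [12,-12,5,0,0,0.12,66],
    [0,0,0,0,-0.1,0,66],
    [0,0,0,0,-0.11,0,66],
    [0,0,0,0,-0.11,0,66],
    [0,0,0,0,-0.11,0,66],
    [0,0,0,0,-0.094,0,66]
  ]
}}

```text
time_s: 3.57
tool_pos: [0.5604, 0.1474, 0.3004]
tool_rot: [-0.003, 0.965, -0.008, -0.262]
wrist_force: [-1.1, -0.3, -0.2]
gripper_width: 0.0658
```

```bash
cat >> h.py <<'E'
def Rt(s):
    q=s['tool_rot'];return R.from_quat([q[1],q[2],q[3],q[0]])
def shot(n,name):
    s=bot.get_state();im=bot.get_image(n);cv2.imwrite(f'pics/{name}.png',im[...,::-1]);return s,im
def totool(s,target): return Rt(s).inv().apply(np.array(target)-s['tool_pos'])*1000
E
python3 - <<'E'
from h import *
np.set_printoptions(precision=4,suppress=True)
s,im=shot('wrist','w2'); print(s['time_s'],s['tool_pos'],Rt(s).as_matrix(),s['joint_positions'],s['gripper_width'])
print(totool(s,[.472,.148,.016]))
E
```

```text
3.5667 [0.5604 0.1474 0.3004] [[ 0.863  -0.0172 -0.5049]
 [-0.0142 -0.9999  0.0097]
 [-0.505  -0.0012 -0.8631]] [0.1135 0.5826 1.2973 0.0685 1.7868 1.6979] 0.06579159135408302
[ 67.2921   1.2709 290.0928]
```

View pics/w2.png

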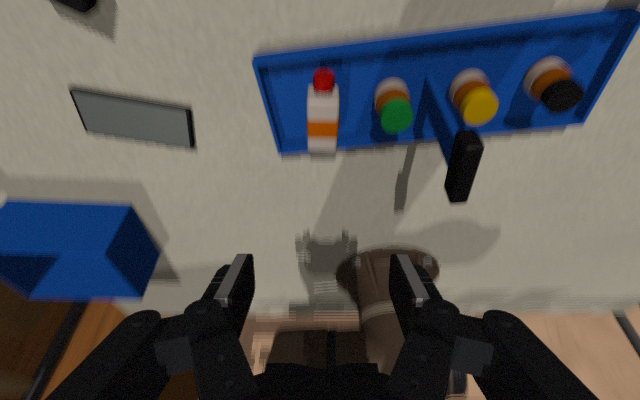

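Tool is tilted 30°. Bottle is at px (323,115), parallel to the image's vertical, with jars and grip clear to the right. Moving to about 120 mm short along the tool axis.

>>> {"api": "play_rows", "payload": {
  "steps": [
    [6,0,13,0,0,0,66],
    [11,0,28,0,0,0,66],
    [11,0,28,0,0,0,66],
    [11,0,28,0,0,0,66],
    [11,1,28,0,0,0,66],
    [11,0,28,0,0,0,66],
    [6,0,14,0,0,0,66],
    [0,0,0,0,0,0,66],
    [0,0,0,0,0,0,66]
  ]
}}

```text
time_s: 4.37
tool_pos: [0.5346, 0.1469, 0.1223]
tool_rot: [-0.002, 0.966, -0.009, -0.259]
wrist_force: [-0.8, 0.0, 0.4]
gripper_width: 0.0661
```

```bash
python3 - <<'E'
from h import *
np.set_printoptions(precision=4,suppress=True)
s,im=shot('wrist','w3'); print(s['time_s'],s['tool_pos'],s['tool_rot'],s['wrist_force'])
print(totool(s,[.472,.148,.016]))
E
```

```text
4.3667 [0.5346 0.1469 0.1223] [-0.0025  0.9659 -0.0087 -0.2589] [-0.8068  0.0479  0.416 ]
[ -1.0309   0.065  123.3277]
```

View pics/w3.png

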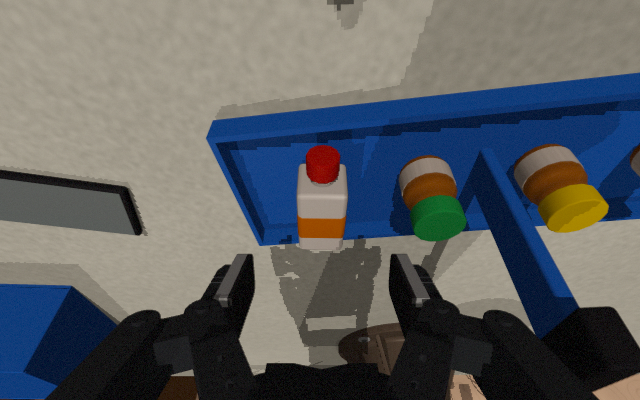

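Bottle centred between the fingers (col ≈322), with its edges parallel to the tool x. Quick check of its position along the axis.

```bash
python3 - <<'E'
import cv2
a=cv2.imread('pics/w3.png')[130:260,270:380];cv2.imwrite('pics/w3z.png',cv2.resize(a,None,fx=4.5,fy=4.5,interpolation=cv2.INTER_CUBIC))
E
```

```text
(no output)
```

View pics/w3z.png

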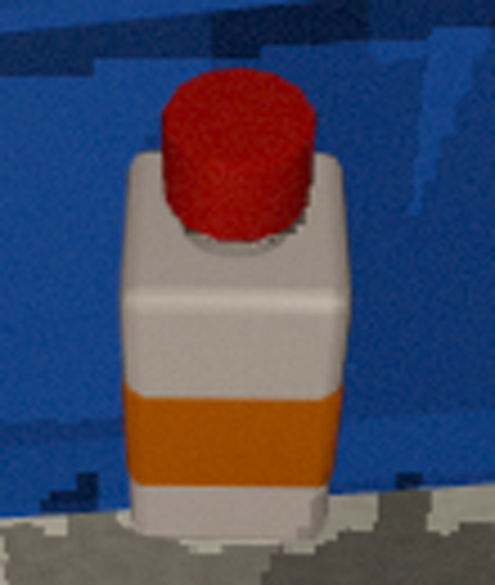

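```bash
python3 - <<'E'
from h import *
np.set_printoptions(precision=4,suppress=True)
s=bot.get_state();C=cam('wrist',s)
f=lambda u,v:((u+.5)/4.5+270-.5,(v+.5)/4.5+130-.5)
for p in [(123,293),(348,297),(327,535),(133,531)]: print(onz(C,*f(*p),.045))
E
```

```text
[0.5013 0.167  0.045 ]
[0.4996 0.1293 0.045 ]
[0.4268 0.1306 0.045 ]
[0.429  0.1705 0.045 ]
```

>>> {"api": "play_rows", "payload": {
  "steps": [
    [0,0,10,0,0,0,66],
    [-1,0,18,0,0,0,66],
    [0,0,20,0,0,0,66],
    [0,0,20,0,0,0,66],
    [0,0,20,0,0,0,66],
    [0,0,18,0,0,0,66],
    [0,0,11,0,0,0,66],
    [0,0,6,0,0,0,66],
    [0,0,0,0,0,0,66]
  ]
}}

```text
time_s: 5.17
tool_pos: [0.4717, 0.1481, 0.016]
tool_rot: [-0.002, 0.966, -0.009, -0.259]
wrist_force: [0.3, 1.2, 0.6]
gripper_width: 0.066
```

```bash
python3 - <<'E'
from h import *
np.set_printoptions(precision=4,suppress=True)
s,im=shot('wrist','w4'); print(s['time_s'],s['tool_pos'],s['tool_rot'],s['wrist_force'])
shot('scene','s4')
a=cv2.imread('pics/s4.png')[125:265,240:440];cv2.imwrite('pics/s4z.png',cv2.resize(a,None,fx=4,fy=4,interpolation=cv2.INTER_CUBIC))
E
```

```text
5.1667 [0.4717 0.1481 0.016 ] [-0.0024  0.9658 -0.0091 -0.2591] [0.3216 1.1715 0.6292]
```

View pics/w4.png

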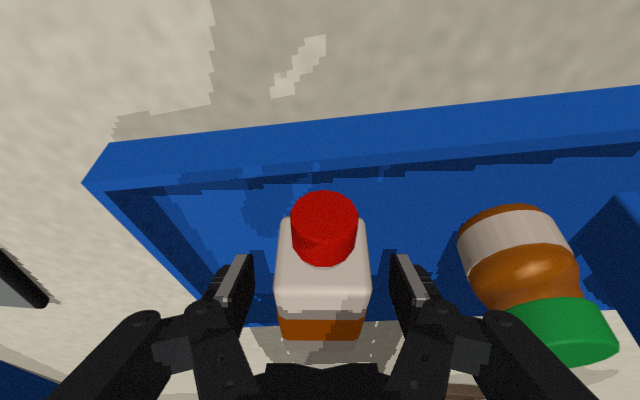

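View pics/s4z.png

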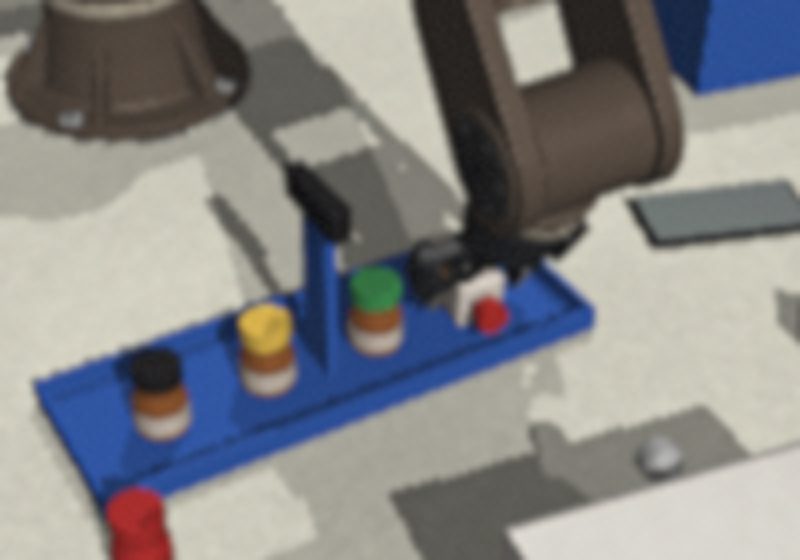

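Fingers straddle the bottle evenly: left pad tip at (235,280), right at (408,280), body between cols 275 and 370. The jars are undisturbed. Closing now.

>>> {"api": "play_rows", "payload": {
  "steps": [
    [0,0,0,0,0,0,50],
    [0,0,0,0,0,0,34],
    [0,0,0,0,0,0,30],
    [0,0,0,0,0,0,30],
    [0,0,0,0,0,0,30],
    [0,0,0,0,0,0,30]
  ],
  "squeeze": 40
}}

```text
time_s: 5.77
tool_pos: [0.4729, 0.1481, 0.0169]
tool_rot: [-0.003, 0.966, -0.009, -0.258]
wrist_force: [1.5, -0.6, 5.6]
gripper_width: 0.0394
```

>>> {"api": "play_rows", "payload": {
  "steps": [
    [-3,0,-5,0,0,0,30],
    [-5,0,-9,0,0,0,30],
    [-10,0,-17,0,0,0,30],
    [-10,0,-17,0,0,0,30],
    [-10,0,-17,0,0,0,30],
    [-10,0,-17,0,0,0,30],
    [-10,0,-17,0,0,0,30],
    [-10,0,-17,0,0,0,30],
    [-10,0,-17,0,0,0,30],
    [-5,0,-9,0,0,0,30],
    [0,0,0,0,0,0,30],
    [0,0,0,0,0,0,30]
  ]
}}

```text
time_s: 6.77
tool_pos: [0.4713, 0.148, 0.1808]
tool_rot: [-0.002, 0.966, -0.009, -0.259]
wrist_force: [0.4, -0.3, -1.9]
gripper_width: 0.04
```

```bash
python3 - <<'E'
from h import *
np.set_printoptions(precision=4,suppress=True)
s,im=shot('wrist','w5'); print(s['time_s'],s['tool_pos'],s['tool_rot'],s['wrist_force'],s['gripper_width'],s['joint_positions'])
shot('scene','s5')
a=cv2.imread('pics/s5.png')[125:265,240:440];cv2.imwrite('pics/s5z.png',cv2.resize(a,None,fx=4,fy=4,interpolation=cv2.INTER_CUBIC))
E
```

```text
6.7667 [0.4713 0.148  0.1808] [-0.0025  0.966  -0.0093 -0.2585] [ 0.3659 -0.3038 -1.8583] 0.040027637155050366 [0.1314 0.5706 1.6691 0.0759 1.4205 1.6901]
```

View pics/w5.png

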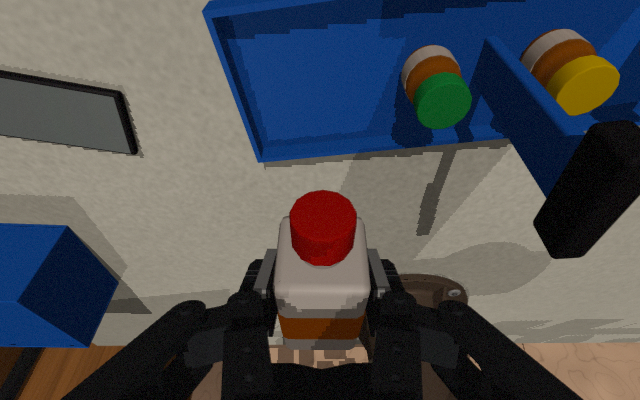

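View pics/s5z.png

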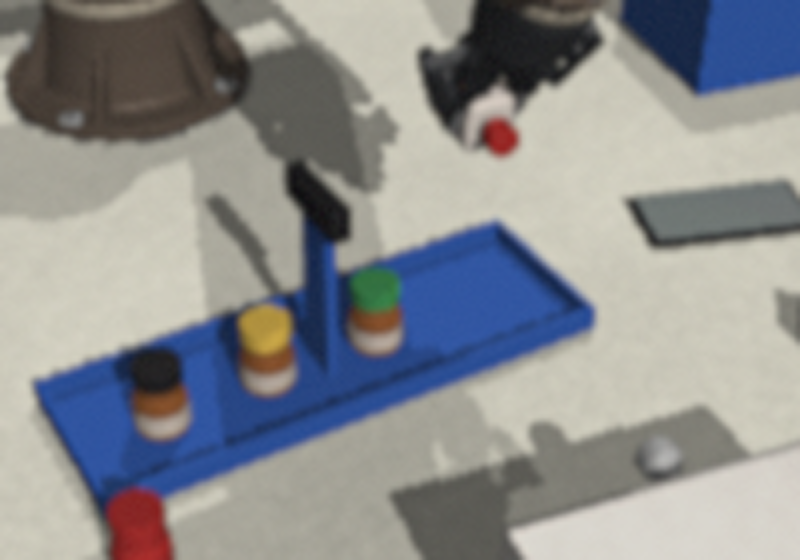

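>>> {"api": "play_rows", "payload": {
  "steps": [
    [0,0,0,0,0.05,0,30],
    [0,0,0,0,0.11,0,30],
    [0,0,0,0,0.11,0,30],
    [0,0,0,0,0.11,0,30],
    [0,0,0,0,0.1,0,30],
    [0,0,0,0,0.044,0,30],
    [0,0,0,0,0,-0.06,30],
    [0,0,0,0,0,-0.12,30],
    [0,0,0,0,0,-0.12,30],
    [0,0,0,0,0,-0.12,30],
    [0,0,0,0,0,-0.12,30],
    [0,0,0,0,0,-0.12,30]
  ]
}}

```text
time_s: 7.87
tool_pos: [0.4709, 0.148, 0.1795]
tool_rot: [-0.0, 0.948, 0.318, -0.001]
wrist_force: [0.4, -0.2, -0.3]
gripper_width: 0.0394
```

>>> {"api": "play_rows", "payload": {
  "steps": [
    [0,0,0,0,0,-0.12,30],
    [0,0,0,0,0,-0.12,30],
    [0,0,0,0,0,-0.12,30],
    [0,0,0,0,0,-0.12,30],
    [0,0,0,0,0,-0.12,30],
    [0,0,0,0,0,-0.12,30],
    [0,0,0,0,0,-0.12,30],
    [0,0,0,0,0,-0.12,30],
    [0,0,0,0,0,-0.12,30],
    [0,0,0,0,0,-0.12,30],
    [0,0,0,0,0,-0.12,30],
    [0,0,0,0,0,-0.12,30]
  ]
}}

```text
time_s: 8.87
tool_pos: [0.4709, 0.148, 0.1795]
tool_rot: [-0.001, 0.503, 0.864, -0.001]
wrist_force: [0.8, -0.1, -1.2]
gripper_width: 0.04
```

```bash
python3 - <<'E'
from h import *
np.set_printoptions(precision=4,suppress=True)
s=bot.get_state(); print(s['time_s'],s['tool_pos'],s['wrist_force'],s['gripper_width'],s['joint_positions'])
print(Rt(s).as_matrix(), 'yaw',np.degrees(np.arctan2(*Rt(s).as_matrix()[[1,0],0])))
E
```

```text
8.8667 [0.4709 0.148  0.1795] [ 0.8468 -0.1099 -1.2295] 0.0399649047086331 [ 0.1706  0.3742  1.9339 -0.0001  0.8359 -0.3452]
[[-0.4933  0.8698 -0.0024]
 [ 0.8698  0.4933 -0.0005]
 [ 0.0007 -0.0023 -1.    ]] yaw 119.55988570285126
```

>>> {"api": "play_rows", "payload": {
  "steps": [
    [0,0,0,0,0,-0.12,30],
    [0,0,0,0,0,-0.12,30],
    [0,0,0,0,0,-0.12,30],
    [0,0,0,0,0,-0.12,30],
    [0,0,0,0,0,-0.12,30],
    [0,0,0,0,0,-0.12,30],
    [0,0,0,0,0,-0.12,30],
    [0,0,0,0,0,-0.12,30],
    [0,0,0,0,0,-0.12,30],
    [0,0,0,0,0,-0.08,30],
    [0,0,0,0,0.05,0,30],
    [0,0,0,0,0.1,0,30]
  ]
}}

```text
time_s: 9.87
tool_pos: [0.4697, 0.148, 0.1801]
tool_rot: [-0.077, -0.05, 0.996, -0.004]
wrist_force: [0.8, 0.3, -0.7]
gripper_width: 0.0393
```

>>> {"api": "play_rows", "payload": {
  "steps": [
    [0,0,0,0,0.1,0,30],
    [0,0,0,0,0.1,0,30],
    [0,0,0,0,0.1,0,30],
    [0,0,0,0,0.1,0,30],
    [0,0,0,0,0.1,0,30],
    [0,0,0,0,0.1,0,30],
    [0,0,0,0,0.1,0,30],
    [0,0,0,0,0.1,0,30],
    [0,0,0,0,0.1,0,30],
    [0,0,0,0,0,0,30],
    [0,0,0,0,0,0,30]
  ]
}}

```text
time_s: 10.78
tool_pos: [0.4712, 0.148, 0.1787]
tool_rot: [-0.501, -0.043, 0.864, -0.025]
wrist_force: [0.4, -0.6, -0.6]
gripper_width: 0.0397
```

```bash
python3 - <<'E'
from h import *
np.set_printoptions(precision=4,suppress=True)
s,im=shot('wrist','w6'); print(s['time_s'],s['tool_pos'],s['tool_rot'],s['wrist_force'],s['gripper_width'],s['joint_positions'])
print(Rt(s).as_matrix())
shot('scene','s6')
a=cv2.imread('pics/s6.png')[75:265,240:440];cv2.imwrite('pics/s6z.png',cv2.resize(a,None,fx=3,fy=3,interpolation=cv2.INTER_CUBIC))
T0=np.array([.4729,.1481,.0169]);R0=R.from_quat([.966,-.009,-.2585,-.0025])
foot=R0.inv().apply(np.array([.426,.148,.025])-T0);ax=R0.inv().apply([1,-.017,0]);print(foot,ax)
print('bottle now: foot',Rt(s).apply(foot)+s['tool_pos'],'axis',Rt(s).apply(ax))
tgt=np.array([.4776,.1507,.005])-Rt(s).apply(foot)
print('tcp target',tgt,totool(s,tgt))
E
```

```text
10.7833 [0.4712 0.148  0.1787] [-0.5009 -0.0428  0.8641 -0.0249] [ 0.3666 -0.6059 -0.5776] 0.03970206659509301 [ 0.1483  0.8047  1.4672  0.0453  1.9196 -1.5306]
[[-0.4945 -0.0989 -0.8635]
 [-0.0489  0.9951 -0.086 ]
 [ 0.8678 -0.0002 -0.4969]]
[-0.0447  0.001   0.0164] [ 0.8665 -0.0017 -0.4995]
bottle now: foot [0.4791 0.1498 0.1317] axis [ 0.003  -0.0012  1.0001]
tcp target [0.4698 0.149  0.0519] [-109.3165    1.1184   64.1648]
```

View pics/w6.png

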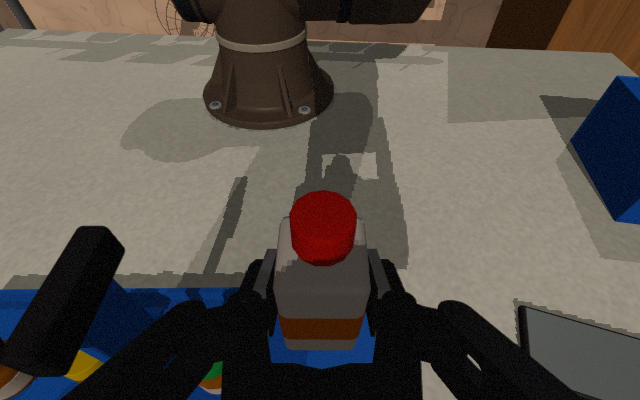

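View pics/s6z.png

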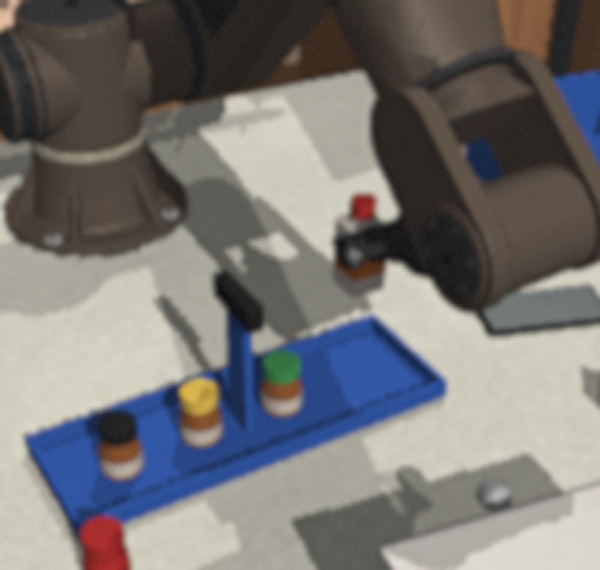

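```bash
python3 - <<'E'
import numpy as np
D=[([-1.3356,.49157,1.55946,0,1.09173],[.20886,-.58882,.23072]),
([-.17589,.10124,1.70517,0,1.33506],[.45352,-.01368,.38744]),
([.1135,.5826,1.2973,.0685,1.7868],[.5604,.1474,.3004]),
([.1314,.5706,1.6691,.0759,1.4205],[.4713,.148,.1808]),
([.1706,.3742,1.9339,0,.8359],[.4709,.148,.1795]),
([.1483,.8047,1.4672,.0453,1.9196],[.4712,.148,.1787])]
A=[];b=[]
for q,p in D:
    r=p[0]*np.cos(q[0])+p[1]*np.sin(q[0]);a,c,t=q[1],q[1]+q[2],q[1]+q[2]+q[4]
    A+= [[1,0,np.sin(a),np.sin(c),np.sin(t),np.cos(c)],[0,1,np.cos(a),np.cos(c),np.cos(t),-np.sin(c)]];b+=[r,p[2]]
x,res,_,_=np.linalg.lstsq(np.array(A),np.array(b),rcond=None);print(x,np.abs(np.array(A)@x-b).max())
E
```

```text
[2.70871930e-04 1.96740300e-01 5.86142055e-01 4.10814111e-01
 2.54842183e-01 4.26733694e-02] 0.00034304154110334495
```

```bash
python3 - <<'E'
from h import *
np.set_printoptions(precision=3,suppress=True)
s,im=shot('top','t6');C=cam('top')
for p in [(228,108),(315,113)]: print([onz(C,*p,z) for z in (0,.1)])
print(proj(C,[.69,.167,.306]),proj(C,[.77,.15,.13]))
a=im[40:260,160:420,::-1];cv2.imwrite('pics/t6z.png',cv2.resize(a,None,fx=3,fy=2.7))
E
```

```text
[array([0.824, 0.28 , 0.   ]), array([0.798, 0.261, 0.1  ])]
[array([ 0.815, -0.002,  0.   ]), array([ 0.789, -0.002,  0.1  ])]
[248.521 128.445] [263.39  115.314]
```

View pics/t6z.png

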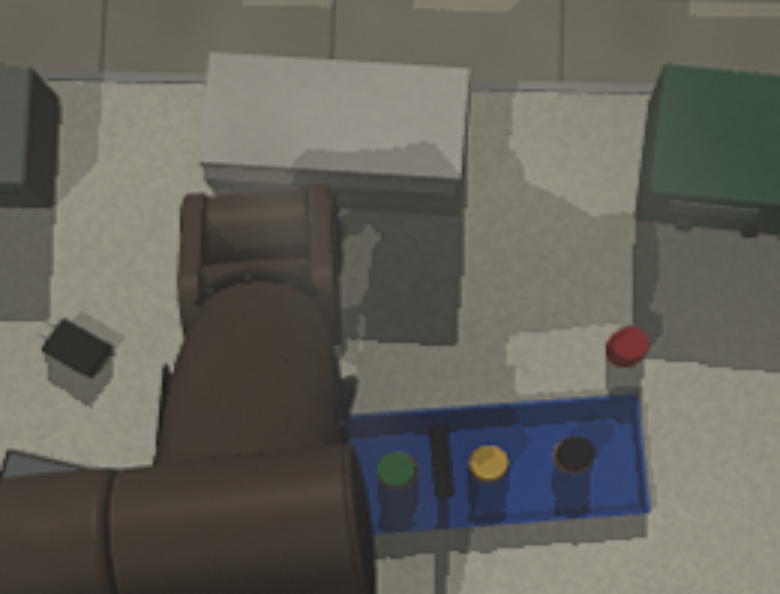

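Bottle is upright in the grip. The box's front (x≈0.80) leaves about 5 cm beyond the wrist's far edge (x≈0.74). Lowering to a few mm above the floor.

>>> {"api": "play_rows", "payload": {
  "steps": [
    [-7,1,4,0,0,0,30],
    [-15,0,9,0,0,0,30],
    [-16,0,9,0,0,0,30],
    [-16,0,9,0,0,0,30],
    [-16,0,9,0,0,0,30],
    [-14,0,8,0,0,0,30],
    [-10,0,6,0,0,0,30],
    [-7,0,4,0,0,0,30],
    [-4,0,3,0,0,0,30],
    [0,0,0,0,0,0,30],
    [0,0,0,0,0,0,30]
  ]
}}

```text
time_s: 11.85
tool_pos: [0.4707, 0.1491, 0.0595]
tool_rot: [-0.5, -0.043, 0.864, -0.025]
wrist_force: [0.5, -1.1, -1.5]
gripper_width: 0.0393
```

```bash
python3 - <<'E'
from h import *
np.set_printoptions(precision=4,suppress=True)
s,im=shot('wrist','w7'); print(s['time_s'],s['tool_pos'],s['wrist_force'],s['gripper_width'])
print(totool(s,[.4698,.149,.0519]))
shot('scene','s7')
a=cv2.imread('pics/s7.png')[125:265,240:440];cv2.imwrite('pics/s7z.png',cv2.resize(a,None,fx=4,fy=4,interpolation=cv2.INTER_CUBIC))
E
```

```text
11.85 [0.4707 0.1491 0.0595] [ 0.5424 -1.1034 -1.4577] 0.039277041673743254
[-6.1377  0.0404  4.6087]
```

View pics/w7.png

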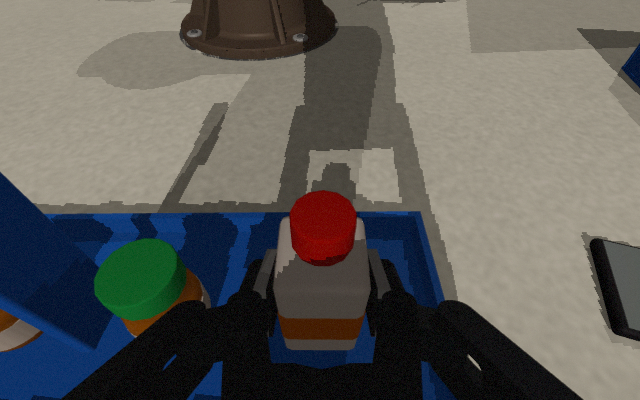

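View pics/s7z.png

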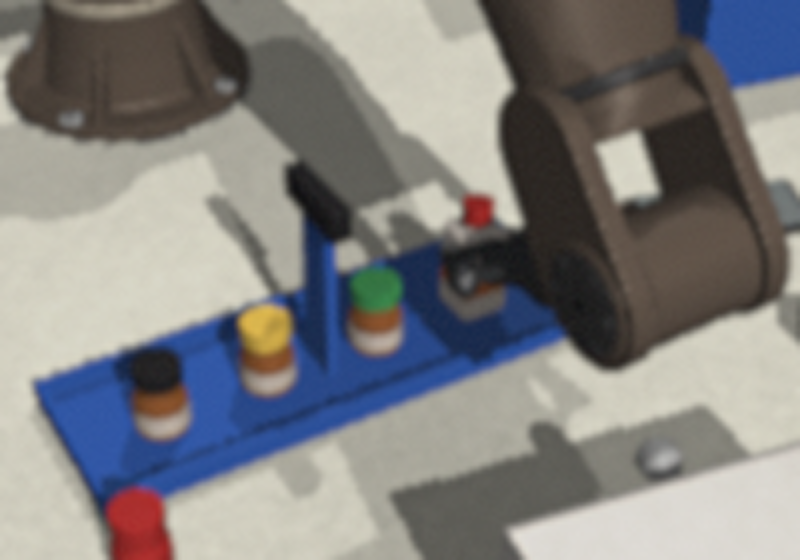

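Bottle is upright over the floor, square to the caddy, with its foot about 7 mm up. Lowering in small steps and watching the force.

>>> {"api": "play_rows", "payload": {
  "steps": [
    [-2,0,1.5,0,0,0,30],
    [-2,0,1.5,0,0,0,30],
    [-1,0,0.5,0,0,0,30],
    [0,0,0,0,0,0,30]
  ]
}}

```text
time_s: 12.28
tool_pos: [0.4703, 0.1487, 0.0548]
tool_rot: [-0.501, -0.043, 0.864, -0.025]
wrist_force: [1.7, -1.5, 14.4]
gripper_width: 0.0399
```

>>> {"api": "play_rows", "payload": {
  "steps": [
    [-1,0,0.5,0,0,0,30],
    [0,0,0,0,0,0,30]
  ]
}}

```text
time_s: 12.45
tool_pos: [0.4704, 0.1487, 0.0548]
tool_rot: [-0.501, -0.043, 0.864, -0.025]
wrist_force: [3.8, -2.3, 22.4]
gripper_width: 0.0396
```

>>> {"api": "play_rows", "payload": {
  "steps": [
    [-0.8,0,0.5,0,0,0,30],
    [0,0,0,0,0,0,30]
  ]
}}

```text
time_s: 12.62
tool_pos: [0.4704, 0.1485, 0.0546]
tool_rot: [-0.501, -0.043, 0.864, -0.025]
wrist_force: [2.8, -3.1, 29.1]
gripper_width: 0.0393
```

The foot is on the floor (14 to 29 N upward). I'll ease the pressure off, then open.

>>> {"api": "play_rows", "payload": {
  "steps": [
    [1,0,-0.5,0,0,0,30],
    [1,0,-0.6,0,0,0,30],
    [0.6,0,-0.3,0,0,0,30],
    [0,0,0,0,0,0,30],
    [0,0,0,0,0,0,30]
  ]
}}

```text
time_s: 13.03
tool_pos: [0.4703, 0.1487, 0.0547]
tool_rot: [-0.501, -0.043, 0.864, -0.025]
wrist_force: [3.3, -3.4, 8.7]
gripper_width: 0.0394
```

>>> {"api": "play_rows", "payload": {
  "steps": [
    [0.4,0,-0.2,0,0,0,30],
    [0,0,0,0,0,0,30],
    [0,0,0,0,0,0,42],
    [0,0,0,0,0,0,45],
    [0,0,0,0,0,0,50],
    [0,0,0,0,0,0,58],
    [0,0,0,0,0,0,58],
    [0,0,0,0,0,0,58]
  ]
}}

```text
time_s: 13.7
tool_pos: [0.4699, 0.149, 0.0544]
tool_rot: [-0.501, -0.043, 0.864, -0.025]
wrist_force: [0.9, -0.3, -0.2]
gripper_width: 0.0582
```

```bash
python3 - <<'E'
from h import *
np.set_printoptions(precision=4,suppress=True)
s,im=shot('wrist','w8'); print(s['time_s'],s['tool_pos'],s['wrist_force'],s['gripper_width'])
shot('scene','s8')
a=cv2.imread('pics/s8.png')[125:265,240:440];cv2.imwrite('pics/s8z.png',cv2.resize(a,None,fx=4,fy=4,interpolation=cv2.INTER_CUBIC))
E
```

```text
13.7 [0.4699 0.149  0.0544] [ 0.9284 -0.2822 -0.166 ] 0.05820164413888797
```

View pics/w8.png

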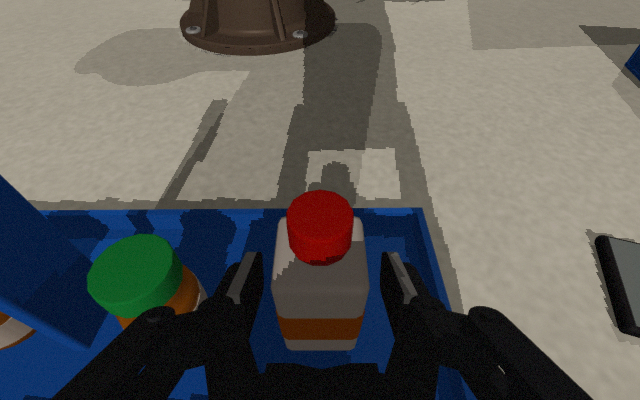

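View pics/s8z.png

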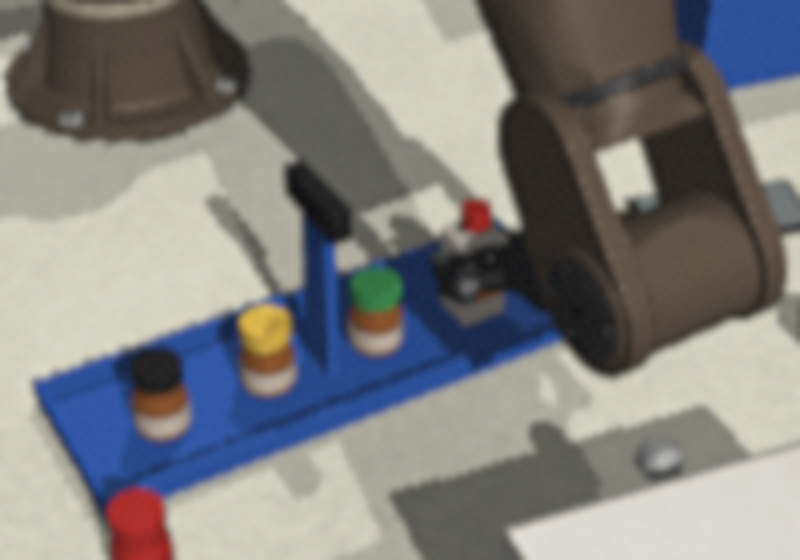

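The bottle stands free between open pads (width 58 mm), with the cap at (320,228) in the wrist view and the jars still standing. Retreating 24 mm back, then straight up.

>>> {"api": "play_rows", "payload": {
  "steps": [
    [0,0,-6,0,0,0,58],
    [0,0,-9,0,0,0,58],
    [0,0,-9,0,0,0,58],
    [9,0,-5,0,0,0,58],
    [17,0,-10,0,0,0,58],
    [24,0,-14,0,0,0,58],
    [26,0,-15,0,0,0,58],
    [26,0,-15,0,0,0,58],
    [26,0,-15,0,0,0,58],
    [26,0,-15,0,0,0,58],
    [26,0,-15,0,0,0,58],
    [15,0,-9,0,0,0,58]
  ]
}}

```text
time_s: 14.8
tool_pos: [0.4917, 0.1511, 0.2958]
tool_rot: [-0.499, -0.043, 0.865, -0.025]
wrist_force: [0.2, 0.2, 0.2]
gripper_width: 0.0579
```

>>> {"api": "play_rows", "payload": {
  "steps": [
    [0,0,0,0,-0.06,0,58],
    [0,0,0,0,-0.12,0,60],
    [0,0,0,0,-0.12,0,60],
    [0,0,0,0,-0.12,0,60],
    [0,0,0,0,-0.12,0,60],
    [0,0,0,0,-0.12,0,60],
    [0,0,0,0,-0.12,0,60],
    [0,0,0,0,-0.12,0,60],
    [0,0,0,0,-0.1,0,60],
    [0,0,0,0,-0.05,0,60],
    [0,0,0,0,0,0,60]
  ]
}}

```text
time_s: 15.72
tool_pos: [0.4902, 0.1511, 0.2935]
tool_rot: [0.002, -0.05, 0.999, 0.0]
wrist_force: [-0.1, 1.1, 1.6]
gripper_width: 0.0603
```

```bash
python3 - <<'E'
from h import *
np.set_printoptions(precision=4,suppress=True)
s,im=shot('wrist','w9'); print(s['time_s'],s['tool_pos'],s['wrist_force'],s['gripper_width'],s['joint_positions'])
print(Rt(s).as_matrix())
shot('scene','s9')
a=cv2.imread('pics/s9.png')[125:265,240:440];cv2.imwrite('pics/s9z.png',cv2.resize(a,None,fx=4,fy=4,interpolation=cv2.INTER_CUBIC))
E
```

```text
15.7167 [0.4902 0.1511 0.2935] [-0.0796  1.1227  1.5597] 0.06029220574179068 [ 0.1702  0.2661  1.745  -0.0002  1.1265 -1.5   ]
[[-0.995  -0.0993  0.0039]
 [-0.0993  0.9951  0.0005]
 [-0.004   0.0001 -1.    ]]
```

View pics/w9.png

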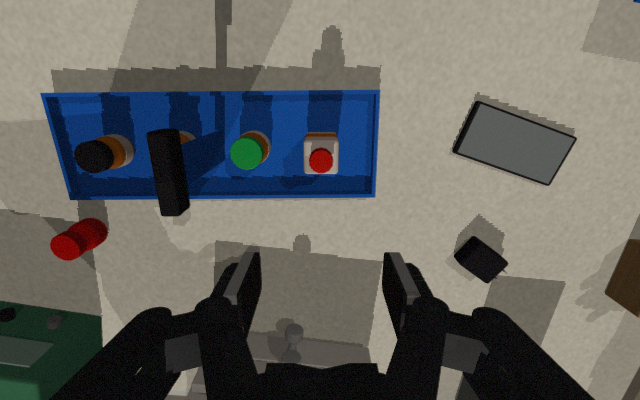

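View pics/s9z.png

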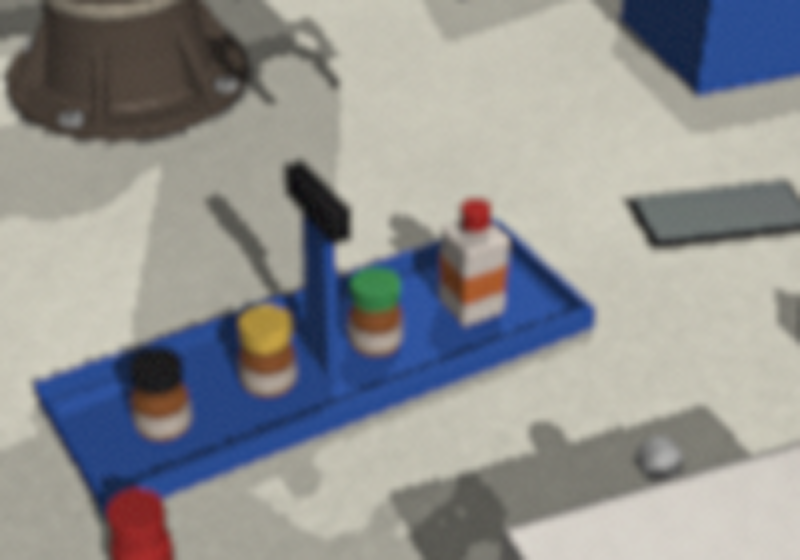

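Bottle standing upright and square, cap centre at about (321,160). Green cap at (246,153), black at (95,155), T-grip top running from (165,131) to (174,214). Measuring them.

```bash
python3 - <<'E'
from h import *
np.set_printoptions(precision=4,suppress=True)
s=bot.get_state();C=cam('wrist',s);im=cv2.imread('pics/w9.png');hsv=cv2.cvtColor(im,cv2.COLOR_BGR2HSV)
c=np.array([.491,.0133]);a=np.radians(6.2);M=np.array([[np.cos(a),np.sin(a)],[-np.sin(a),np.cos(a)]])
def loc(n,m,z):
    k=max(cv2.findContours(m,0,1)[0],key=cv2.contourArea);(u,v),r=cv2.minEnclosingCircle(k);p=onz(C,u,v,z);print(n,(u,v),r,p,'caddy',M@(p[:2]-c))
roi=np.zeros(im.shape[:2],np.uint8);roi[90:200,230:380]=255
loc('cap',(cv2.inRange(hsv,(0,150,60),(4,255,255))|cv2.inRange(hsv,(176,150,60),(180,255,255)))&roi,.105)
loc('green',cv2.inRange(hsv,(40,80,40),(80,255,255))&roi,.065)
p=onz(C,95,155.5,.065);print('black',p,M@(p[:2]-c))
P=np.array([onz(C,*q,.022)[:2] for q in [(41,93.5),(380,91),(376,197),(70,199)]]);print(P,P.mean(0))
ay=P[1]+P[2]-P[0]-P[3];print(np.linalg.norm(ay)/2,np.degrees(np.arctan2(-ay[0],ay[1])))
B=np.array([onz(C,*q,.17)[:2] for q in [(149,131),(181,129),(190,213),(161,216)]]);print(B,B.mean(0))
a=im[80:230,30:400];cv2.imwrite('pics/w9z.png',cv2.resize(a,None,fx=2.1,fy=2.1,interpolation=cv2.INTER_CUBIC))
E
```

```text
cap (320.5, 160.11904907226562) 12.40506649017334 [0.477  0.1495 0.105 ] caddy [0.0008 0.1369]
green (246.583984375, 152.27137756347656) 16.738901138305664 [0.4844 0.063  0.065 ] caddy [-0.0012  0.0501]
black [ 0.5057 -0.1145  0.065 ] [ 0.0008 -0.1286]
[[ 0.4448 -0.201 ]
 [ 0.4007  0.2155]
 [ 0.5372  0.2316]
 [ 0.5814 -0.1862]] [0.491 0.015]
0.4194986825706013 6.038400717950498
[[0.4537 0.0055]
 [0.4494 0.0318]
 [0.5231 0.0368]
 [0.5286 0.0107]] [0.4887 0.0212]
```

View pics/w9z.png

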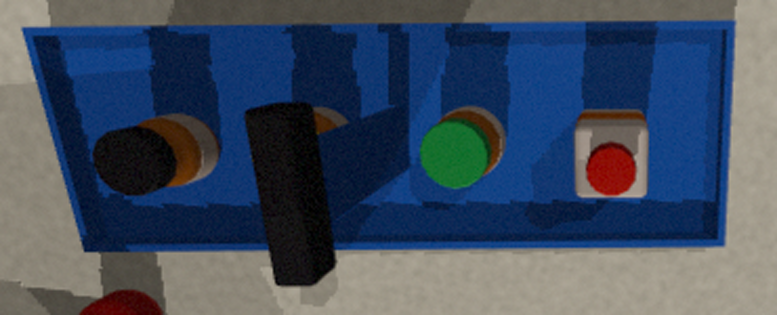

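```bash
python3 - <<'E'
from h import *
s=bot.get_state();print(totool(s,[.491,.0137,.24]))
E
```

```text
[  14.02523593 -136.66847449   52.73689978]
```

>>> {"api": "play_rows", "payload": {
  "steps": [
    [1,-12,0,0,0,0,60],
    [2,-23,5,0,0,-0.007,60],
    [3,-25,12,0,0,0,60],
    [3,-25,12,0,0,0,60],
    [2,-25,12,0,0,0,60],
    [2,-18,8,0,0,0,60],
    [1,-8.7,3.7,0,0,0,60],
    [0,0,0,0,0,0,60],
    [0,0,0,0,0,0,60]
  ]
}}

```text
time_s: 16.57
tool_pos: [0.4923, 0.0135, 0.239]
tool_rot: [-0.0, -0.052, 0.999, 0.0]
wrist_force: [0.8, 0.1, 1.0]
gripper_width: 0.0598
```

```bash
python3 - <<'E'
from h import *
np.set_printoptions(precision=4,suppress=True)
s,im=shot('wrist','w10'); print(s['time_s'],s['tool_pos'],s['tool_rot'],s['wrist_force'],s['gripper_width'])
C=cam('wrist',s);print([proj(C,[.491,.0137,.17]),proj(C,[.491+.038,.0137+.004,.17]),proj(C,[.491-.038,.0137-.004,.17])])
print(totool(s,[.491,.0137,.138]))
E
```

```text
16.5667 [0.4923 0.0135 0.239 ] [-0.0005 -0.0525  0.9986  0.0001] [0.8053 0.1204 0.9548] 0.05976350514992369
[array([320.8098, 211.7153]), array([320.8693, 259.3059]), array([320.7436, 158.742 ])]
[  1.1718   0.3316 101.0509]
```

View pics/w10.png

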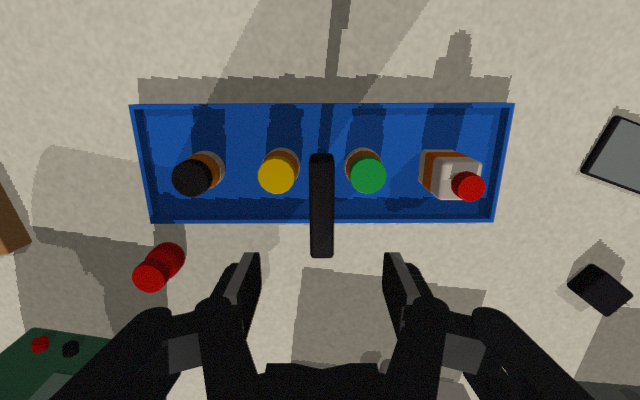

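The bar top runs from (320,154) to (321,257), centred between the fingers (cols 240–400). It is about 2 mm nearer the robot than predicted, so I'll aim at x = 0.4895 and descend.

>>> {"api": "play_rows", "payload": {
  "steps": [
    [2.5,0,10,0,0,0,60],
    [0,0,20,0,0,0,60],
    [0,0,20,0,0,0,60],
    [0,0,20,0,0,0,60],
    [0,0,16,0,0,0,60],
    [0,0,10,0,0,0,60],
    [0,0,5,0,0,0,60],
    [0,0,0,0,0,0,60]
  ]
}}

```text
time_s: 17.28
tool_pos: [0.4895, 0.0142, 0.1377]
tool_rot: [-0.001, -0.054, 0.999, 0.0]
wrist_force: [0.4, 0.0, 0.2]
gripper_width: 0.0601
```

```bash
python3 - <<'E'
from h import *
np.set_printoptions(precision=4,suppress=True)
s,im=shot('wrist','w11'); print(s['time_s'],s['tool_pos'],s['tool_rot'],s['wrist_force'],s['gripper_width'])
E
```

```text
17.2833 [0.4895 0.0142 0.1377] [-0.0005 -0.0537  0.9986  0.0001] [0.4161 0.0062 0.2023] 0.06010032392332366
```

View pics/w11.png

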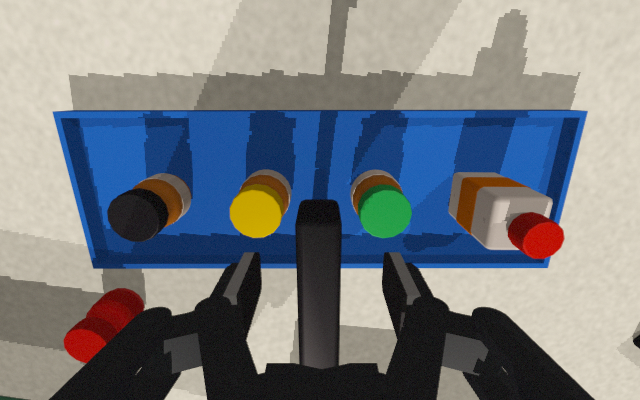

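The bar is centred between the pads (col 319 against pads at 240 and 402). Closing slowly.

>>> {"api": "play_rows", "payload": {
  "steps": [
    [0,0,0,0,0,0,45],
    [0,0,0,0,0,0,32],
    [0,0,0,0,0,0,25],
    [0,0,0,0,0,0,21],
    [0,0,0,0,0,0,18],
    [0,0,0,0,0,0,12],
    [0,0,0,0,0,0,8],
    [0,0,0,0,0,0,8],
    [0,0,0,0,0,0,8],
    [0,0,0,0,0,0,8]
  ],
  "squeeze": 80
}}

```text
time_s: 18.17
tool_pos: [0.4897, 0.0131, 0.1387]
tool_rot: [0.0, -0.053, 0.999, -0.0]
wrist_force: [-2.3, -3.3, 7.1]
gripper_width: 0.0169
```

>>> {"api": "play_rows", "payload": {
  "steps": [
    [0,0,-1,0,0,0,8],
    [0,0,-1,0,0,0,8],
    [0,0,-2,0,0,0,8],
    [0,0,-3,0,0,0,8],
    [0,0,-3,0,0,0,8],
    [0,0,-2,0,0,0,8],
    [0,0,-1,0,0,0,8],
    [0,0,0,0,0,0,8],
    [0,0,0,0,0,0,8]
  ]
}}

```text
time_s: 18.92
tool_pos: [0.4895, 0.0134, 0.1511]
tool_rot: [0.0, -0.053, 0.999, -0.0]
wrist_force: [-0.3, -0.3, -6.8]
gripper_width: 0.017
```

```bash
python3 - <<'E'
from h import *
np.set_printoptions(precision=4,suppress=True)
s,im=shot('wrist','w12'); print(s['time_s'],s['tool_pos'],s['tool_rot'],s['wrist_force'],s['moment'],s['gripper_width'])
shot('scene','s12')
a=cv2.imread('pics/s12.png')[125:265,240:440];cv2.imwrite('pics/s12z.png',cv2.resize(a,None,fx=4,fy=4,interpolation=cv2.INTER_CUBIC))
E
```

```text
18.9167 [0.4895 0.0134 0.1511] [ 0.     -0.0531  0.9986 -0.0001] [-0.27   -0.3097 -6.7734] [-0.0506 -0.0394 -0.0338] 0.016960442869360198
```

View pics/w12.png

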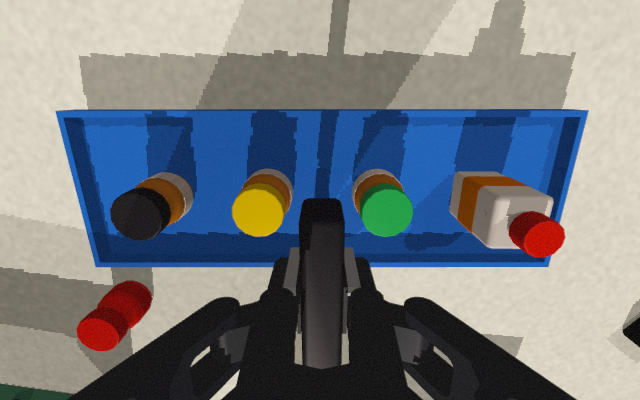

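View pics/s12z.png

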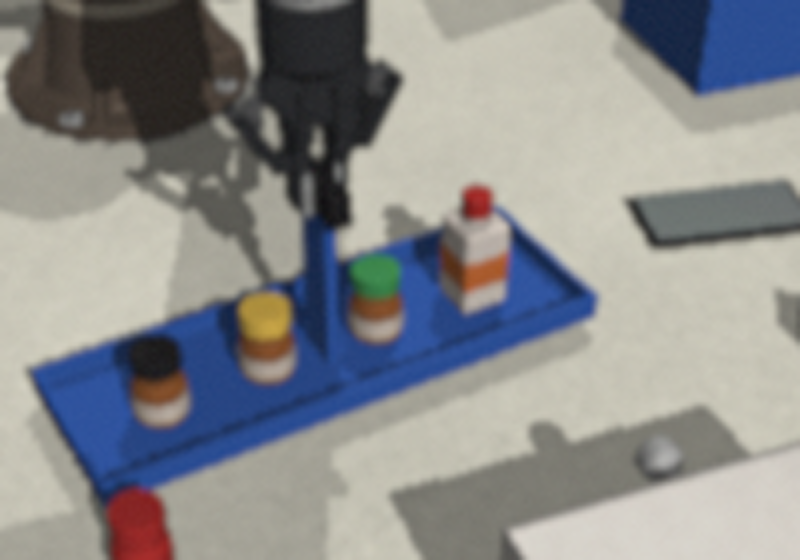

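The caddy hangs about 12 mm up, level, and carries its full weight of 6.8 N. All four items are standing and the caddy's view in the wrist frame is unchanged. Continuing up smoothly.

>>> {"api": "play_rows", "payload": {
  "steps": [
    [0,0,-1,0,0,0,8],
    [0,0,-2,0,0,0,8],
    [0,0,-3,0,0,0,8],
    [0,0,-4,0,0,0,8],
    [0,0,-5,0,0,0,8],
    [0,0,-6,0,0,0,8],
    [0,0,-6,0,0,0,8],
    [0,0,-6,0,0,0,8],
    [0,0,-6,0,0,0,8],
    [0,0,-6,0,0,0,8],
    [0,0,-6,0,0,0,8],
    [0,0,-6,0,0,0,8]
  ]
}}

```text
time_s: 20.02
tool_pos: [0.4895, 0.0134, 0.2087]
tool_rot: [0.0, -0.053, 0.999, -0.0]
wrist_force: [-0.2, 0.0, -7.9]
gripper_width: 0.0167
```

>>> {"api": "play_rows", "payload": {
  "steps": [
    [0,0,-6,0,0,0,8],
    [0,0,-6,0,0,0,8],
    [0,0,-6,0,0,0,8],
    [0,0,-5,0,0,0,8],
    [0,0,-4,0,0,0,8],
    [0,0,-2,0,0,0,8],
    [0,0,-1,0,0,0,8],
    [0,0,0,0,0,0,8],
    [0,0,0,0,0,0,8],
    [0,0,0,0,0,0,8],
    [0,0,0,0,0,0,8],
    [0,0,0,0,0,0,8]
  ]
}}

```text
time_s: 21.02
tool_pos: [0.4895, 0.0134, 0.2379]
tool_rot: [-0.0, -0.053, 0.999, -0.0]
wrist_force: [-0.3, 0.4, -6.8]
gripper_width: 0.0168
```

```bash
python3 - <<'E'
from h import *
np.set_printoptions(precision=4,suppress=True)
s,im=shot('wrist','w13'); print(s['time_s'],s['tool_pos'],s['tool_rot'],s['wrist_force'],s['moment'],s['gripper_width'],s['joint_velocities'])
shot('scene','s13');shot('top','t13')
a=cv2.imread('pics/s13.png')[105:265,230:440];b=cv2.resize(a,None,fx=3.5,fy=3.5,interpolation=cv2.INTER_CUBIC);cv2.imwrite('pics/s13z.png',b)
E
```

```text
21.0167 [0.4895 0.0134 0.2379] [-0.0002 -0.0531  0.9986 -0.    ] [-0.2675  0.3902 -6.7934] [-0.0094 -0.0206 -0.0031] 0.016828866016627184 [ 0.0008 -0.0013 -0.0013  0.0003 -0.0013 -0.0008]
```

View pics/w13.png

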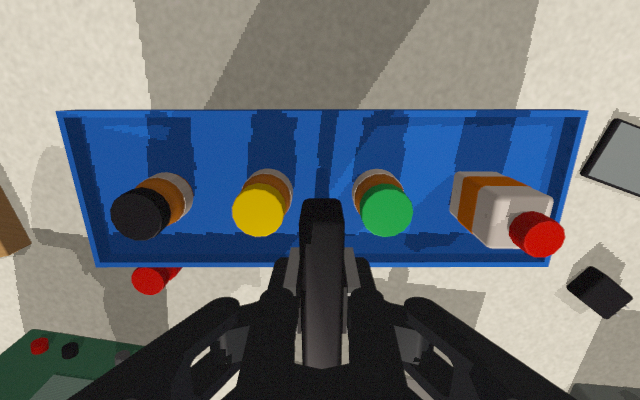

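View pics/s13z.png

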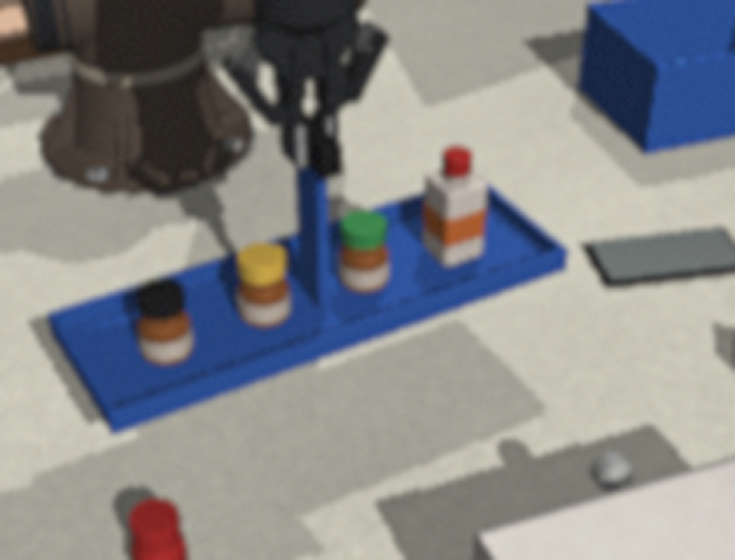

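Caddy raised about 99 mm, level, with the bottle and three jars upright. Its rim sits at the same pixels as before the lift, and joint speeds are about zero. Handing in.

```bash
python3 - <<'E'
from cell import bot
print(bot.sign_off()); print(bot.get_state()['time_s'])
E
```

```text
the job is handed in; nothing more can be done
None
the job is handed in; nothing more can be done
```

The bottle is standing upright again in line with the jars. The arm is holding the caddy by its T-grip, about 99 mm above the counter. I handed the job in at 21 s of the 64 s allowed.

- **Bottle:** I gripped it at a tilt, lifted it clear, turned it half round and stood it on the caddy floor before letting go. It measured 1 mm off the caddy's centre line and 137 mm along it.
- **Caddy:** I pinched the T-grip at 80 N and raised the caddy straight up. The last readings were a 6.8 N load and joint speeds near zero. In the wrist picture the tray and its contents sit where they did at the start of the lift, so it hung level. The bottle and all three jars were standing in the last two pictures I viewed.
- **Disagreements:**
  - The T-grip appeared about 2 mm nearer the robot than I had predicted, so I corrected the aim before gripping.
  - The bottle touched the floor about 3 mm sooner than I had worked out. The upward force reached 29 N before I eased off and released it.
- **Other things on the counter:** the arm did not touch them, and the ones in the last pictures looked undisturbed. I saved a final overhead picture but did not look at it.

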